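Put the solder reels back in their own holders

ROBOT

A 6-joint arm with a two-finger parallel gripper is mounted at the origin on a cart in front of the work surface, level with it; the furniture and walls round the work are solid. World frame = base frame: x ahead of the robot, y to its left, z up, the work surface at z = 0. Lengths are in mm, angles in rad, forces in N, time in s.
With the tool pointing down it reaches from about 350 to 875 mm from the base axis. Payload 4.2 kg.
Tool frame: the origin (TCP) lies on the mounting face of the last link; the fingertips stand 173 mm ahead of it and the grasp point (between the pads) lies grip_point_offset ahead of it (grip_point_offset is the distance from the TCP to the grasp point, in mm); z points along the fingers, y is the line along which they close (so a half turn about z gives the same grasp; the last joint's range is limited). The gripper opens to 85 mm and grips with 20 to 120 N. Pads are 22 mm wide; open, the fingers measure 114 mm over their backs; the gripper's body (76 mm by 85 mm) begins 54 mm behind the grasp point. The pads swing forward as they close: fully open they stand 13 mm farther back than shut.
Start: joints at [-0.97, 0.385, 0.008, 0, -1.194, -0.259], TCP at [209.505, -588.819, 404.712] pointing down, gripper open.
Joint ranges: [-3.14, 3.14], [-1.21, 2.06], [-1.07, 1.41], [-3.16, 2.05], [-2.99, -0.16], [-3.1, 3.1]. Speed limits (rad/s): [2.79, 2.79, 3.14, 3.14, 3.14, 3.14].

INTERFACE

Orientations are given as a unit quaternion [x, y, z, w].
In Python, from bench import read_state, get_image, job_done, recognise, place_of, grip_point_offset gives the robot as it stands. The module is installed in compiled form; this text tells all that it offers.
- The arm moves only by the tool carry_out, never from a script. Its arguments are lists of equal length, an entry for each row: "slide": the shift along the tool's x, y, z in m, a list of three; "roll": the turn about the tool's z in degrees; "claw": the finger opening in m, from 0 to 0.0854. A call has 1 to 8 rows; each row is the pose to reach, as a shift and turn from the pose commanded when the call began, along the tool's axes at that moment; what a row does not reach only later rows make up. A row lasts 1/8 s, in which the tool goes at most 62.5 mm and 10.7 degrees, less where a joint would pass 70% of its speed; a pose out of reach is approached as far as the arm can. A call with a gripper value outside its range is refused whole. The fingers move at their own pace and stop on an object; the grip force is fixed at half the most. Time passes only in rows, so rows that repeat a pose let the fingers close. It gives the time, the measured TCP pose, the force, the opening and the grip force at its end, in the units of the state.
- read_state(): the state, without advancing time (a new reading comes with each control period).
- get_image(name): name is "scene" or "top"; returns a dict with "img" (400x640x3 uint8, red, green, blue), "z_map" (400x640 float32, mm along the optical axis (not along the pixel's ray), 0 where there is no reading), "mtx" (3x3 intrinsics, pixels), "k1" (the pictures are not rectified: a ray, as slopes to the right and down, at radius r is drawn at 1 + k1 r^2 times it, then the intrinsics apply), "world_from_camera" (4x4, takes a point from camera to world coordinates). Camera axes: x right, y up, looking along -z (the intrinsics and any distortion apply to the point x, -y, -z); pixel columns grow to the right and rows downward; lengths in mm; the calibration is good to about 2 mm. A picture is of the moment at which its call begins.
- job_done(): hands the job in; it is judged then, once.
Trained networks look in a picture, given as the dict that the camera call returned (one of the last four; its "shot" number tells which), for a name from the list of things; names that differ only in an ending like _2 or _b are one class to them, and where a whole thing is asked for, a point or a joint stands for the part that bears it (a point fixed in the world has none). Each returns a list of dicts, best first, with "conf" (0 to 1); they miss things now and then, are a little off and sometimes report something else, mostly with a low value. They report only what shows in the picture. A call takes as long as a camera call. They do not tell look-alikes from the thing itself.
- recognise(picture, thing): "at" ([column, row] in pixels, amid what is visible of it).
- place_of(picture, thing): "at" ([column, row] in pixels: a listed point, or the origin of a listed thing).
The state is a dict: "clock": time; "joints": joint angles; "joint_vel": joint speeds; "joint_efforts": joint torques, N m; "position": TCP position; "ee_rot": TCP orientation; "contact_force": force on the tool from outside, world axes, zero at the start; "wrist_torque": the same for the moment, N m; "gripper_width": finger opening in mm; "grasp_force": force on a finger pad.
Only numpy, scipy, OpenCV 4.12 (cv2) and the standard library are available. Lean on these libraries where they do the work, as an engineer would, in place of code of your own. Each camera call takes 0.05 s, during which the arm holds its last target. There are 200 camera calls.

TASK

The solder reels are out of place: two of the three stand in holders one size too big and the largest is out on the bench. Put every reel flat and upright in the holder of its own size (largest reel in the largest holder, middle in the middle, smallest in the smallest) and let go; leave the two black capacitors and the brown bottle beside them standing where they are.

Things in the scene. Friction and masses are not known exactly. Their poses are not given: they have to be found in the camera images.
- reel_large: The large solder reel: standing spool of bare grey wire with pale flanges, 60 mm across, 62 mm tall, about 0.5 kg, loose; for grasping, a plain upright cylinder. Starts on the bench. Origin: centre of its underside; z up.
- reel_medium: The medium solder reel: standing spool of grey wire with green flanges, 46 mm across, 34 mm tall, about 0.12 kg, loose; for grasping, a plain upright cylinder. Starts in the large holder. Origin: centre of its underside (within 1 mm); z up.
- reel_small: The small solder reel: standing spool of grey wire with red flanges, 39 mm across, 30 mm tall, about 0.12 kg, loose; for grasping, a plain upright cylinder. Starts in the medium holder. Origin: centre of its underside (within 2 mm); z up.
- holder_large: The large reel holder: a low round grey plastic dish screwed to the bench, with a thin cork-coloured floor and three small screw heads on its foot flange. Round recess 84 mm across inside; floor 3 mm above the bench, rim 3 mm thick with its top 10 mm above the bench; foot flange 104 mm across. Fixed. Origin: on its axis at bench height; z up.
- holder_medium: The medium reel holder: a low round grey plastic dish screwed to the bench, with a thin cork-coloured floor and three small screw heads on its foot flange. Round recess 68 mm across inside; floor 3 mm above the bench, rim 3 mm thick with its top 10 mm above the bench; foot flange 88 mm across. Fixed. Origin: on its axis at bench height; z up.
- holder_small: The small reel holder: a low round grey plastic dish screwed to the bench, with a thin cork-coloured floor and three small screw heads on its foot flange. Round recess 55 mm across inside; floor 3 mm above the bench, rim 3 mm thick with its top 10 mm above the bench; foot flange 75 mm across. Fixed. Origin: on its axis at bench height; z up.
- filter_cap_a: One standing black filter capacitor, a plain cylinder 42 mm across and 50 mm tall, with two small white terminals on top reaching 56 mm. A bystander, loose. Origin: centre of its underside; z up.
- filter_cap_b: The other standing black filter capacitor, a plain cylinder 42 mm across and 50 mm tall, with two small white terminals on top reaching 56 mm. A bystander, loose. Origin: centre of its underside; z up.
- flux: Small brown flux bottle with a black cap, standing near the front of the bench (a similar one at the very back is part of the room), 37 mm across, 84 mm tall. A bystander, loose. Origin: centre of its underside; z up.
Mind the look-alikes: they are no part of the job. Leave any purple or red look-alike of the reel_large alone.

How it is judged:
By the outcome, as a careful person would: the job done as asked, in the order asked, and still so for the second after the job is handed in, with the robot touching nothing.
It also fails if it takes over 80 s, if anything falls off the work surface, if the arm or the gripper's body presses on something with over 40 N, if the wrist force passes 120 N, or if a joint passes its speed limit or range.

## Working session

There is one attempt and no reset: what is moved stays moved. The work goes in short steps, Python scripts to look and compute and a tool call to move; the robot and the scene stay as the last step left them, time stands still between calls to the robot, and variables do not carry over. Pictures are saved under pics/ and viewed, at most 14 in all, crops included, and the job is handed in when it is done.

Besides the shell and the picture viewer there is one more tool, called after "Request:" as name([rows], argument=value, ...), one row to a line, values as JSON. carry_out: Moves the arm, as the interface text tells. Its arguments: {"type":"object","properties":{"slide":{"type":"array"},"roll":{"type":"array"},"claw":{"type":"array"}},"required":["slide","roll","claw"]}

```bash
mkdir -p pics; cat > h.py <<'E'
import numpy as np, cv2
from bench import *
def world(p,uv,z=None,depth=None):
    """pixel -> world, at height z or using depth"""
    K=np.array(p['mtx']);T=np.array(p['world_from_camera'])
    xd=(uv[0]-K[0,2])/K[0,0];yd=(uv[1]-K[1,2])/K[1,1]
    x,y=xd,yd
    for _ in range(20):
        f=1+p['k1']*(x*x+y*y);x,y=xd/f,yd/f
    d=T[:3,:3]@np.array([x,-y,-1.]);o=T[:3,3]
    s=depth if depth is not None else (z-o[2])/d[2]
    return o+s*d
def cloud(p):
    K=np.array(p['mtx']);T=np.array(p['world_from_camera'])
    v,u=np.mgrid[0:400,0:640]
    xd=(u-K[0,2])/K[0,0];yd=(v-K[1,2])/K[1,1];x,y=xd,yd
    for _ in range(20):
        f=1+p['k1']*(x*x+y*y);x,y=xd/f,yd/f
    z=p['z_map'];P=np.stack([x*z,-y*z,-z],-1)@T[:3,:3].T+T[:3,3]
    P[z==0]=np.nan
    return P
E
python3 - <<'E'
from h import *
s=read_state();print(s['position'],s['ee_rot'],s['gripper_width'],grip_point_offset)
for n in('top','scene'):
    p=get_image(n);cv2.imwrite(f'pics/{n}0.png',p['img'][:,:,::-1])
    print(n,np.round(p['world_from_camera'],2).tolist())
    for t in ['reel_large','reel_medium','reel_small','holder_large','holder_medium','holder_small','filter_cap_a','flux']:
        r=place_of(p,t)
        print(t,[(np.round(q['at']).tolist(),round(q['conf'],2),np.round(world(p,q['at'],0 if t[0]!='r' or t=='reel_large' else 3)[:2]).tolist()) for q in r[:4]])
E
```

```text
[ 209.44761539 -588.6289465   403.59609208] [-1.69960731e-01  9.85450197e-01  1.09992970e-03 -2.22102924e-04] 85.60964012241736 154.70000000000002
top [[-0.03, 0.99, -0.15, 397.62], [-1.0, -0.03, -0.03, -168.12], [-0.03, 0.15, 0.99, 1101.26], [0.0, 0.0, 0.0, 1.0]]
reel_large [([469.0, 236.0], 0.96, [478.0, -463.0]), ([378.0, 250.0], 0.58, [454.0, -261.0])]
reel_medium [([211.0, 198.0], 0.79, [583.0, 113.0]), ([374.0, 184.0], 0.58, [602.0, -259.0])]
reel_small [([373.0, 183.0], 0.75, [604.0, -256.0])]
holder_large [([209.0, 197.0], 0.97, [586.0, 119.0])]
holder_medium [([264.0, 253.0], 0.72, [454.0, -5.0]), ([373.0, 186.0], 0.63, [598.0, -256.0])]
holder_small [([306.0, 196.0], 0.67, [579.0, -104.0])]
filter_cap_a [([265.0, 253.0], 0.85, [455.0, -10.0]), ([334.0, 257.0], 0.66, [441.0, -164.0])]
flux [([205.0, 247.0], 0.62, [472.0, 126.0])]
scene [[-0.71, 0.52, -0.48, -30.23], [-0.7, -0.54, 0.46, 385.36], [-0.02, 0.66, 0.75, 924.45], [0.0, 0.0, 0.0, 1.0]]
reel_large [([402.0, 159.0], 0.88, [479.0, -466.0]), ([357.0, 202.0], 0.85, [463.0, -248.0]), ([383.0, 180.0], 0.73, [464.0, -360.0])]
reel_medium [([220.0, 253.0], 0.74, [595.0, 119.0])]
reel_small [([322.0, 173.0], 0.71, [608.0, -258.0])]
holder_large [([224.0, 256.0], 0.61, [582.0, 117.0]), ([298.0, 257.0], 0.52, [449.0, -11.0])]
holder_medium [([324.0, 172.0], 0.73, [607.0, -266.0])]
holder_small [([287.0, 208.0], 0.61, [584.0, -98.0])]
filter_cap_a [([342.0, 225.0], 0.7, [439.0, -161.0]), ([296.0, 254.0], 0.67, [459.0, -13.0])]
flux [([250.0, 285.0], 0.82, [472.0, 124.0])]
```

View pics/top0.png

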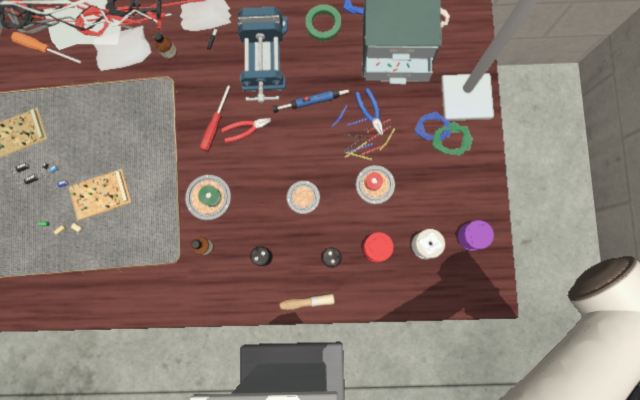

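View pics/scene0.png

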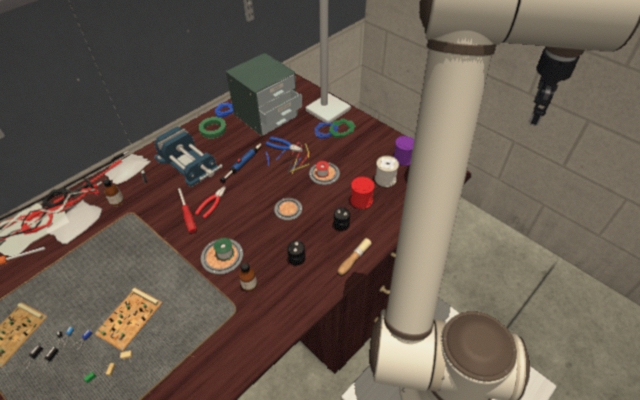

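```bash
cat >> h.py <<'E'
from scipy.optimize import least_squares
def disc(P,c,zlo,zhi,R,rad=None):
    """centre from points near c within a height band: mid-extent of the min enclosing circle, and count"""
    d=np.hypot(P[...,0]-c[0],P[...,1]-c[1]);m=(d<R)&(P[...,2]>zlo)&(P[...,2]<zhi)
    q=P[m]
    if len(q)<8: return None,len(q)
    (x,y),r=cv2.minEnclosingCircle(q[:,:2].astype(np.float32))
    return np.round([x,y,r,np.median(q[:,2])],1),np.round(np.median(q[:,:2],0),1),len(q)
E
python3 - <<'E'
from h import *
for n in('top','scene'):
    p=get_image(n);P=cloud(p)
    print(n,'bench z',np.nanmedian(P[...,2][(np.hypot(P[...,0]-520,P[...,1]+180)<40)]))
    for t,c,lo,hi,R in [('large',(464,-360),50,75,45),('red',(458,-252),45,75,45),('purple',(478,-465),45,80,45),('med',(586,117),27,45,40),('small',(605,-258),24,42,35),
      ('capb',(455,-10),40,60,40),('capa',(440,-163),40,60,40),('flux',(472,125),30,95,40),('Hl',(586,118),6,13,56),('Hm',(605,-260),6,13,48),('Hs',(582,-102),6,13,45)]:
        print(t,disc(P,c,lo,hi,R))
    for t in ['reel_medium','reel_small','holder_large','holder_medium','holder_small']:
        print(t,[(round(q['conf'],2),np.round(world(p,q['at'],0 if t[0]=='h' else 3)[:2],1).tolist()) for q in place_of(p,t)[:3]])
E
```

```text
top bench z 0.06736951138736913
large (array([ 462.1, -365.5,   30. ,   62.2]), array([ 461.6, -365.4]), 645)
red (array([ 458.5, -257.7,   30. ,   62. ]), array([ 458.1, -257.4]), 641)
purple (array([ 477.1, -468.8,   30.1,   62. ]), array([ 476.8, -467.9]), 661)
med (array([585.3, 110.7,  23.2,  36.9]), array([585.3, 110.9]), 332)
small (array([ 605.7, -256.7,   18.9,   32.7]), array([ 605.9, -256.7]), 228)
capb (array([447.4,  -4.7,  20.9,  48.5]), array([447.2,  -5.1]), 306)
capa (array([ 439.7, -157.4,   20.8,   48.2]), array([ 439.4, -157.1]), 306)
flux (array([473.6, 124.9,  18.6,  55.7]), array([472.2, 118.4]), 261)
Hl (array([585.2, 119.5,  51.3,   8.3]), array([580.2, 113.8]), 297)
Hm (array([ 604.5, -257.7,   46.2,    8.2]), array([ 594.5, -261.8]), 237)
Hs (array([580.3, -99.4,  38. ,   8.3]), array([579.7, -96.8]), 161)
reel_medium [(0.75, [584.0, 109.3])]
reel_small [(0.5, [603.3, -253.3])]
holder_large [(0.64, [589.2, 119.3])]
holder_medium [(0.76, [596.2, -261.1])]
holder_small [(0.83, [579.5, -98.4])]
scene bench z 1.3069978005148641
large (array([ 461.3, -365.3,   3
[... 291 characters left out ...]
 -257. ,   20.3,   34. ]), array([ 603.6, -255.9]), 116)
capb (array([444.9,  -4.4,  22. ,  49.1]), array([443.5,  -2.7]), 232)
capa (array([ 437.1, -156.6,   21.7,   49.6]), array([ 436.8, -154. ]), 197)
flux (array([471.9, 125.8,  18.3,  55.9]), array([465.6, 129.2]), 291)
Hl (array([586.9, 120.9,  53.1,   7.6]), array([571.8, 129.4]), 306)
Hm (array([ 603.8, -259.1,   46.1,    8.2]), array([ 592.7, -252.4]), 158)
Hs (array([580.2, -95.9,  38.2,   8. ]), array([577.1, -95.2]), 171)
reel_medium [(0.94, [594.3, 111.5])]
reel_small [(0.5, [608.6, -260.3])]
holder_large [(0.72, [585.8, 114.6])]
holder_medium [(0.88, [615.8, -270.6]), (0.6, [455.5, -5.0])]
holder_small [(0.84, [593.9, -104.1])]
```

```bash
python3 - <<'E'
from h import *
for n in('top','scene'):
    p=get_image(n);P=cloud(p).reshape(-1,3)
    b=0 if n=='top' else 1.2
    for t,c,R in [('Hl',(585.5,119),43.5),('Hm',(604.5,-258),35.5),('Hs',(580,-98),29)]:
        d=np.hypot(P[:,0]-c[0],P[:,1]-c[1]);q=P[(abs(d-R)<9)&(P[:,2]-b>8)&(P[:,2]-b<12.5)]
        s=least_squares(lambda x:np.hypot(q[:,0]-x[0],q[:,1]-x[1])-R,c,loss='soft_l1',f_scale=1)
        print(n,t,len(q),np.round(s.x,1),round(float(np.std(s.fun)),2))
s=read_state();print(s['position'],s['ee_rot'])
E
cat >> h.py <<'E'
def go(x,y,zgrip,yaw=90):
    """shift in tool axes (m) + roll (deg) for grasp point at x,y,zgrip with tool y at yaw deg"""
    from scipy.spatial.transform import Rotation as Ro
    s=read_state();R=Ro.from_quat(s['ee_rot']).as_matrix()
    d=R.T@(np.array([x,y,zgrip+grip_point_offset])-s['position'])/1000
    a=np.degrees(np.arctan2(R[1,1],R[0,1]))
    return np.round(d,4).tolist(),round((a-yaw+90)%180-90,2)
E
python3 -c "
from h import *
print(go(605,-257,120))"
```

```text
top Hl 111 [585.9 120.1] 1.6
top Hm 107 [ 602.4 -260.7] 1.85
top Hs 90 [579.1 -97.1] 1.58
scene Hl 101 [585.4 120.8] 1.37
scene Hm 52 [ 601.3 -260.6] 1.36
scene Hs 66 [577.8 -96.4] 1.72
[ 209.50824666 -588.81682511  404.70509906] [-1.70069044e-01  9.85432149e-01  1.53094587e-05 -6.37935524e-06]
([-0.4838, 0.1801, 0.13], np.float64(19.58))
```

Request:
carry_out([
  [-0.06,0.022,0.0],
  [-0.12,0.045,0.02],
  [-0.18,0.067,0.04],
  [-0.24,0.09,0.06],
  [-0.3,0.112,0.08],
  [-0.36,0.135,0.1],
  [-0.42,0.157,0.12],
  [-0.484,0.18,0.13],
], roll=[0,5,10,15,19.6,19.6,19.6,19.6], claw=[0.085,0.085,0.085,0.085,0.085,0.085,0.085,0.085])

```text
clock: 2.6
position: [579.8, -277.5, 280.6]
ee_rot: [0.0, 1.0, 0.0, -0.0]
contact_force: [1.6, -0.7, 0.5]
gripper_width: 84.8
grasp_force: 0.0
```

```bash
python3 -c "
from h import *
print(read_state()['position'],go(605,-257,30))
p=get_image('top')
print(disc(cloud(p),(605,-257),24,42,35))"
```

```text
[ 579.79269408 -277.47542837  280.57790907] ([-0.0253, 0.0205, 0.0959], np.float64(-0.01))
(array([ 593.2, -254.9,   10.2,   32.9]), array([ 589.4, -255.7]), 14)
```

Request:
carry_out([
  [0,0,0],
  [0,0,0],
], roll=[0,0], claw=[0.085,0.085])

```text
clock: 2.9
position: [578.1, -279.3, 281.6]
ee_rot: [0.0, 1.0, -0.0, -0.0]
contact_force: [0.2, -0.2, -0.0]
gripper_width: 85.2
grasp_force: 0.0
```

```bash
python3 -c "
from h import *
print(read_state()['position'],go(605,-257,30))"
```

```text
[ 578.14535279 -279.33759004  281.57698269] ([-0.0269, 0.0224, 0.0969], np.float64(-0.05))
```

Request:
carry_out([
  [-0.015,0.011,0.0],
  [-0.027,0.022,0.02],
  [-0.027,0.022,0.05],
  [-0.027,0.022,0.08],
  [-0.027,0.022,0.096],
  [-0.027,0.022,0.096],
  [-0.027,0.022,0.096],
  [-0.027,0.022,0.096],
], roll=[0,0,0,0,0,0,0,0], claw=[0.085,0.085,0.085,0.085,0.085,0.085,0.06,0.03])

```text
clock: 3.9
position: [606.0, -257.0, 186.8]
ee_rot: [0.0, 1.0, -0.0, 0.001]
contact_force: [-0.7, -0.6, 0.0]
gripper_width: 51.2
grasp_force: 0.0
```

Request:
carry_out([
  [0,0,0],
  [0,0,0],
  [0,0,0],
  [0,0,0],
], roll=[0,0,0,0], claw=[0.03,0.03,0.03,0.03])

```text
clock: 4.4
position: [606.2, -257.0, 187.0]
ee_rot: [-0.0, 1.0, -0.0, 0.001]
contact_force: [-0.5, 1.8, 6.1]
gripper_width: 36.0
grasp_force: 60.4
```

```bash
python3 -c "
from h import *
p=get_image('scene')
cv2.imwrite('pics/s1.png',cv2.resize(p['img'][110:230,250:410,::-1],None,fx=5,fy=5)[:600])"
```

```text
(no output)
```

View pics/s1.png

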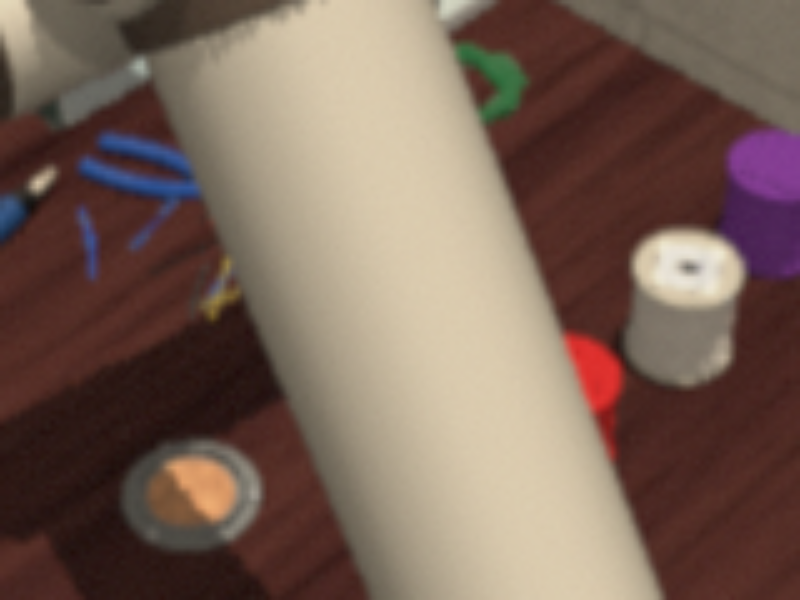

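The arm hides the grasp; only the empty small holder (around 190,495 in the crop) and the large reel show. I'll lift and check.

Request:
carry_out([
  [0,0,-0.01],
  [0,0,-0.03],
  [0.005,0.02,-0.05],
  [0.01,0.05,-0.06],
  [0.016,0.09,-0.06],
  [0.021,0.125,-0.06],
  [0.026,0.15,-0.06],
  [0.027,0.16,-0.06],
], roll=[0,0,0,0,0,0,0,0], claw=[0.03,0.03,0.03,0.03,0.03,0.03,0.03,0.03])

```text
clock: 5.45
position: [578.2, -95.8, 245.5]
ee_rot: [-0.001, 1.0, 0.0, -0.0]
contact_force: [0.4, -0.7, -0.9]
gripper_width: 35.8
grasp_force: 60.0
```

```bash
python3 -c "
from h import *
s=read_state();print(s['position'],s['gripper_width'],go(579,-97.3,40))
p=get_image('scene');P=cloud(p)
a=p['img'][110:260,200:400,::-1];cv2.imwrite('pics/s2.png',cv2.resize(a,None,fx=4,fy=4))
p=get_image('top');cv2.imwrite('pics/t2.png',cv2.resize(p['img'][140:260,240:400,::-1],None,fx=5,fy=5))
"
```

```text
[578.20865696 -95.83380299 245.51554765] 35.8480327166054 ([-0.0008, -0.0015, 0.0508], np.float64(0.06))
```

View pics/s2.png

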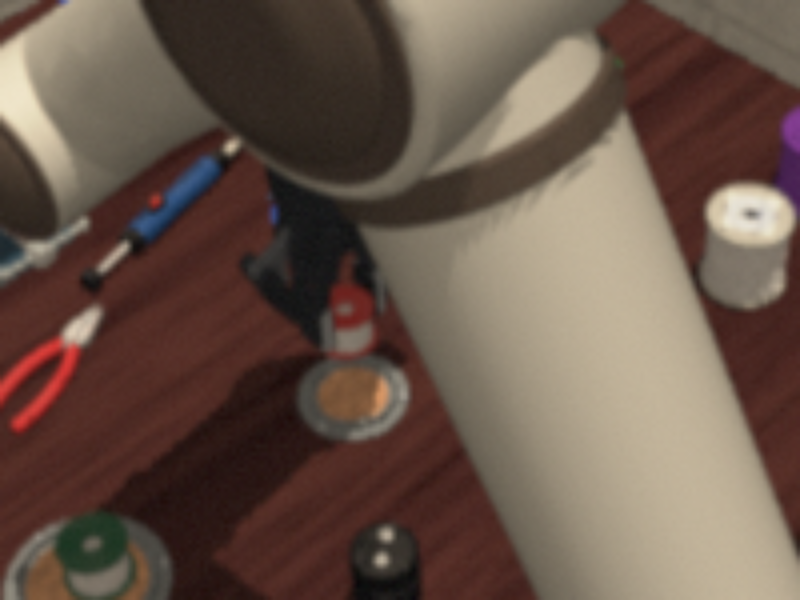

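The red reel is held upright over the small holder (350,320), whose floor shows at (352,395). I'll check how it sits in the grip.

```bash
python3 -c "
from h import *
p=get_image('scene');P=cloud(p);i=p['img'].astype(int)
m=(np.hypot(P[...,0]-578,P[...,1]+96)<35)&(P[...,2]>40)&(P[...,2]<130)&(i[...,0]-i[...,1]>60)
q=P[m];print(len(q),np.round(np.percentile(q,[2,50,98],axis=0),1))
t=q[q[:,2]>np.percentile(q[:,2],98)-6];print(cv2.minEnclosingCircle(t[:,:2].astype(np.float32)))
w=(np.hypot(P[...,0]-578,P[...,1]+96)<35)&(P[...,2]>40)&(P[...,2]<130);print(np.round(np.percentile(P[w],[1,50,99],axis=0),1))"
```

```text
57 [[ 563.  -112.4   90.2]
 [ 574.  -103.4   92.6]
 [ 593.2  -86.5   95.7]]
((577.527587890625, -98.4255142211914), 17.483013153076172)
[[ 559.8 -123.6   63.4]
 [ 570.4  -94.    93.3]
 [ 589.3  -63.3  129. ]]
```

Request:
carry_out([
  [-0.001,-0.001,0.02],
  [-0.001,-0.001,0.04],
  [-0.001,-0.001,0.053],
  [-0.001,-0.001,0.058],
  [-0.001,-0.001,0.058],
  [-0.001,-0.001,0.058],
  [-0.001,-0.001,0.058],
  [-0.001,-0.001,0.058],
], roll=[0,0,0,0,0,0,0,0], claw=[0.03,0.03,0.03,0.03,0.03,0.03,0.05,0.07])

```text
clock: 6.6
position: [579.8, -97.9, 187.8]
ee_rot: [0.0, 1.0, 0.0, 0.0]
contact_force: [0.2, 0.2, -0.2]
gripper_width: 66.7
grasp_force: 0.0
```

Request:
carry_out([
  [0,0,0],
  [0,0,0],
  [0,0,-0.03],
  [0,0,-0.06],
  [0,0.05,-0.08],
  [0,0.1,-0.08],
  [0,0.15,-0.08],
  [0,0.19,-0.08],
], roll=[0,0,0,0,0,0,0,0], claw=[0.085,0.085,0.085,0.085,0.085,0.085,0.085,0.085])

```text
clock: 7.6
position: [579.5, 93.9, 267.7]
ee_rot: [-0.0, 1.0, 0.0, 0.0]
contact_force: [-0.0, -0.0, -0.1]
gripper_width: 85.0
grasp_force: 0.0
```

```bash
python3 -c "
from h import *
s=read_state();print(s['position'],go(585.2,110.7,31.5))
p=get_image('top');print(disc(cloud(p),(579,-97),24,42,35))
p=get_image('scene');P=cloud(p);print(disc(P,(579,-97),24,42,35),disc(P,(585,111),27,45,40))"
```

```text
[579.50916616  93.93356166 267.68597453] ([-0.0057, 0.0167, 0.0815], np.float64(0.03))
(array([579.7, -98. ,  18.9,  32.9]), array([579.7, -98.7]), 229)
(None, 0) (array([585.7, 111.8,  24.7,  38. ]), array([584.9, 111.4]), 244)
```

Small reel seated (top at 33 mm, centred). Now the medium.

Request:
carry_out([
  [-0.006,0.017,0.01],
  [-0.006,0.017,0.04],
  [-0.006,0.017,0.07],
  [-0.006,0.017,0.081],
  [-0.006,0.017,0.081],
  [-0.006,0.017,0.081],
  [-0.006,0.017,0.081],
  [-0.006,0.017,0.081],
], roll=[0,0,0,0,0,0,0,0], claw=[0.085,0.085,0.085,0.085,0.085,0.06,0.035,0.035])

```text
clock: 8.7
position: [586.3, 109.4, 188.1]
ee_rot: [-0.0, 1.0, 0.001, 0.002]
contact_force: [-0.9, 0.3, 4.6]
gripper_width: 44.2
grasp_force: 61.8
```

Request:
carry_out([
  [0,0,0],
  [0,0,0],
  [0,0,0],
  [0,0,-0.01],
  [0,0,-0.03],
  [0,-0.02,-0.06],
  [0,-0.06,-0.09],
  [0,-0.1,-0.1],
], roll=[0,0,0,0,0,0,0,0], claw=[0.035,0.035,0.035,0.035,0.035,0.035,0.035,0.035])

```text
clock: 9.7
position: [585.7, 8.3, 288.7]
ee_rot: [-0.0, 1.0, 0.0, 0.002]
contact_force: [0.8, 0.1, -2.9]
gripper_width: 43.7
grasp_force: 61.5
```

```bash
python3 -c "
from h import *
s=read_state();print(s['position'],s['gripper_width'],go(603,-259,90))
p=get_image('scene');P=cloud(p);i=p['img'].astype(int);x,y=s['position'][:2]
m=(np.hypot(P[...,0]-x,P[...,1]-y)<40)&(P[...,2]>70)&(P[...,2]<170)&(i[...,1]-i[...,0]>20)
q=P[m];print(len(q),np.round(np.percentile(q,[2,50,98],axis=0),1))
cv2.imwrite('pics/s3.png',cv2.resize(p['img'][110:260,200:400,::-1],None,fx=4,fy=4))"
```

```text
[585.74523056   8.30679121 288.7093713 ] 43.69026463062576 ([-0.0169, -0.2674, 0.0439], np.float64(0.05))
20 [[569.6  -5.6 136.9]
 [584.3   1.6 139.3]
 [595.6  17.8 141.9]]
```

View pics/s3.png

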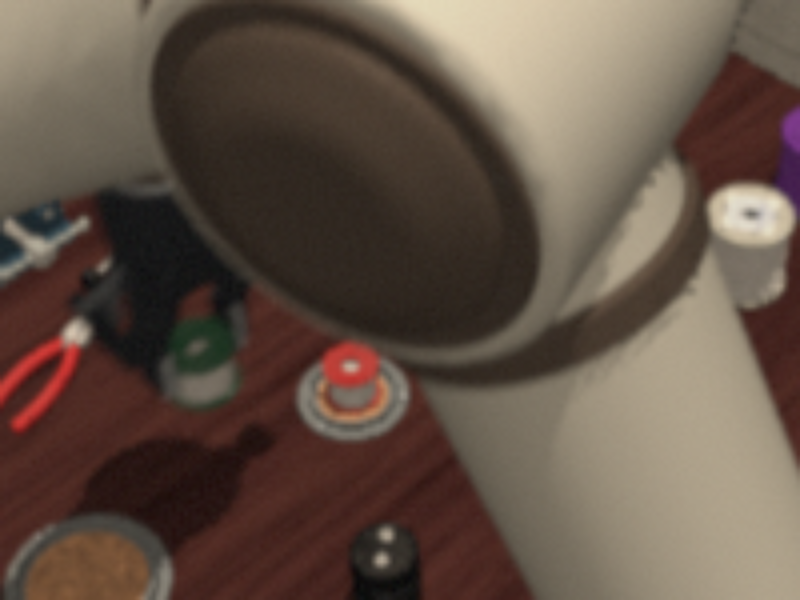

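Green reel held level (205,365); red reel flat in the small holder (352,380). Carry to the medium holder.

Request:
carry_out([
  [-0.002,-0.03,0],
  [-0.005,-0.08,0],
  [-0.008,-0.13,0],
  [-0.012,-0.18,0],
  [-0.015,-0.225,0],
  [-0.017,-0.255,0.02],
  [-0.017,-0.267,0.04],
  [-0.017,-0.267,0.05],
], roll=[0,0,0,0,0,0,0,0], claw=[0.035,0.035,0.035,0.035,0.035,0.035,0.035,0.035])

```text
clock: 10.75
position: [601.7, -258.1, 234.2]
ee_rot: [0.001, 1.0, 0.001, -0.002]
contact_force: [0.0, 0.3, -1.6]
gripper_width: 44.1
grasp_force: 61.7
```

```bash
python3 -c "
from h import *
s=read_state();print(s['position'],s['gripper_width'],go(603,-259,188.8-154.7))"
```

```text
[ 601.73784822 -258.07550822  234.19991014] 44.13924738108971 ([-0.0014, -0.001, 0.0454], np.float64(-0.1))
```

Request:
carry_out([
  [0,0,0],
  [-0.001,-0.001,0.02],
  [-0.001,-0.001,0.035],
  [-0.001,-0.001,0.035],
], roll=[0,0,0,0], claw=[0.035,0.035,0.035,0.035])

```text
clock: 11.25
position: [603.3, -258.1, 200.4]
ee_rot: [-0.0, 1.0, 0.0, -0.001]
contact_force: [0.7, 0.2, -1.4]
gripper_width: 44.3
grasp_force: 61.7
```

Request:
carry_out([
  [0,0,0.006],
  [0,0,0.0115],
  [0,0,0.0115],
  [0,0,0.0115],
  [0,0,0.0115],
  [0,0,0.0115],
  [0,0,0.0115],
  [0,0,0.0115],
], roll=[0,0,0,0,0,0,0,0], claw=[0.035,0.035,0.035,0.035,0.05,0.065,0.085,0.085])

```text
clock: 12.25
position: [603.7, -259.0, 190.1]
ee_rot: [0.0, 1.0, -0.0, 0.0]
contact_force: [0.1, 0.1, -0.6]
gripper_width: 85.0
grasp_force: 0.0
```

Request:
carry_out([
  [0,0,0],
  [0,0,-0.03],
  [0,0,-0.06],
  [0.02,-0.02,-0.09],
  [0.06,-0.04,-0.1],
  [0.1,-0.07,-0.1],
  [0.13,-0.09,-0.1],
  [0.141,-0.107,-0.1],
], roll=[0,0,0,0,0,0,0,0], claw=[0.085,0.085,0.085,0.085,0.085,0.085,0.085,0.085])

```text
clock: 13.25
position: [461.1, -366.7, 290.3]
ee_rot: [0.001, 1.0, 0.0, -0.0]
contact_force: [1.2, 0.4, -0.7]
gripper_width: 85.1
grasp_force: 0.0
```

```bash
python3 -c "
from h import *
s=read_state();print(s['position'],go(462,-365.4,38))
p=get_image('top');P=cloud(p);print(disc(P,(603,-259),27,45,40),disc(P,(579,-97),24,42,35))
cv2.imwrite('pics/t4.png',cv2.resize(p['img'][140:280,270:510,::-1],None,fx=3,fy=3))"
```

```text
[ 461.06970975 -366.6862582   290.28434017] ([-0.0009, 0.0013, 0.0976], np.float64(-0.07))
(None, 0) (array([579.9, -98.3,  18.9,  32.8]), array([579.9, -98.7]), 227)
```

View pics/t4.png

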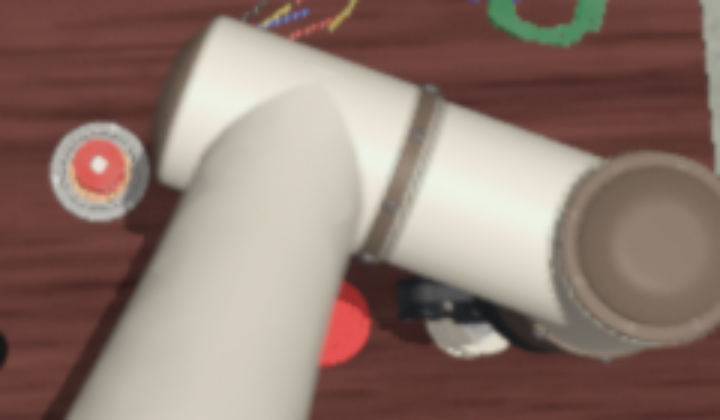

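The red reel sits flat in the small holder (98,165); the gripper is above the white large reel (470,335), between the red and purple look-alikes. Descend there.

Request:
carry_out([
  [-0.001,0.001,0.03],
  [-0.001,0.001,0.06],
  [-0.001,0.001,0.085],
  [-0.001,0.001,0.1],
  [-0.001,0.001,0.1],
  [-0.001,0.001,0.1],
  [-0.001,0.001,0.1],
  [-0.001,0.001,0.1],
], roll=[0,0,0,0,0,0,0,0], claw=[0.085,0.085,0.085,0.085,0.085,0.07,0.05,0.05])

```text
clock: 14.3
position: [464.2, -365.2, 191.5]
ee_rot: [-0.0, 1.0, -0.001, 0.002]
contact_force: [0.4, -0.6, 4.2]
gripper_width: 59.2
grasp_force: 65.2
```

Request:
carry_out([
  [0,0,0],
  [0,0,0],
  [0,0,-0.005],
  [0,0,-0.02],
  [0,0,-0.05],
  [0,0,-0.08],
  [0,0,-0.11],
  [0,0,-0.12],
], roll=[0,0,0,0,0,0,0,0], claw=[0.05,0.05,0.05,0.05,0.05,0.05,0.05,0.05])

```text
clock: 15.3
position: [463.6, -364.9, 312.2]
ee_rot: [0.0, 1.0, -0.001, 0.002]
contact_force: [0.0, -0.0, -5.0]
gripper_width: 58.9
grasp_force: 65.5
```

```bash
python3 -c "
from h import *
s=read_state();print(s['position'],s['contact_force'],go(585.7,120,140))
p=get_image('scene')
cv2.imwrite('pics/s5.png',cv2.resize(p['img'][110:260,250:450,::-1],None,fx=4,fy=4))"
```

```text
[ 463.61231196 -364.8940189   312.15510481] [ 0.01066106 -0.0124308  -4.9824832 ] ([-0.1219, 0.4849, 0.0172], np.float64(-0.02))
```

View pics/s5.png

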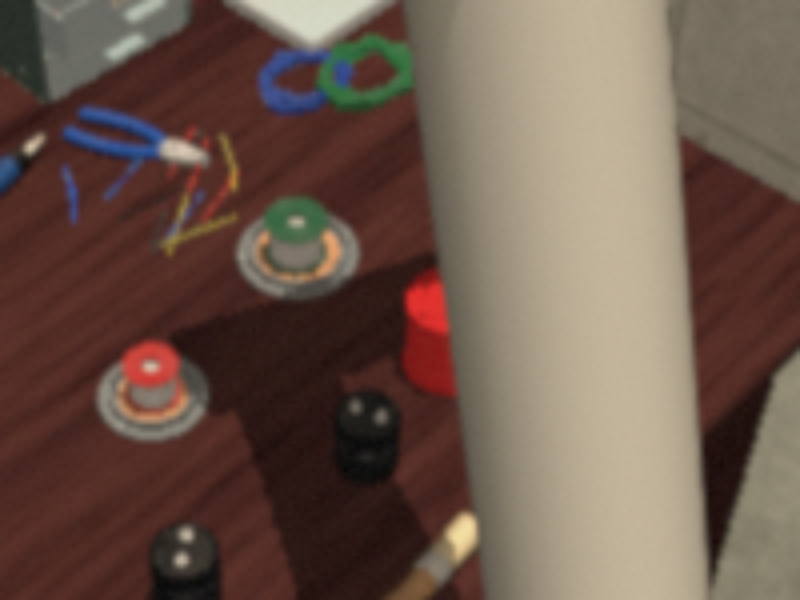

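Both small and medium reels are seated (150,375; 297,235). The wrist force (−5 N) shows the large one lifted. Carry it.

Request:
carry_out([
  [-0.008,0.03,0],
  [-0.021,0.08,0],
  [-0.033,0.13,0],
  [-0.046,0.18,0],
  [-0.058,0.23,0],
  [-0.07,0.28,0],
  [-0.08,0.32,0],
  [-0.088,0.35,0],
], roll=[0,0,0,0,0,0,0,0], claw=[0.05,0.05,0.05,0.05,0.05,0.05,0.05,0.05])

```text
clock: 16.35
position: [551.4, -13.1, 308.4]
ee_rot: [-0.0, 1.0, -0.0, -0.001]
contact_force: [0.5, -1.1, -3.4]
gripper_width: 59.2
grasp_force: 66.0
```

Request:
carry_out([
  [-0.01,0.04,0],
  [-0.02,0.08,0],
  [-0.03,0.115,0],
  [-0.034,0.132,0.02],
  [-0.034,0.135,0.05],
  [-0.034,0.135,0.075],
  [-0.034,0.135,0.085],
  [-0.034,0.135,0.085],
], roll=[0,0,0,0,0,0,0,0], claw=[0.05,0.05,0.05,0.05,0.05,0.05,0.05,0.05])

```text
clock: 17.35
position: [585.3, 119.5, 223.5]
ee_rot: [0.0, 1.0, -0.001, -0.001]
contact_force: [0.7, 0.2, -3.5]
gripper_width: 58.9
grasp_force: 65.9
```

```bash
python3 -c "
from h import *
s=read_state();print(s['position'],s['contact_force'],go(585.7,120,195.3-154.7))
p=get_image('scene')
cv2.imwrite('pics/s6.png',cv2.resize(p['img'][170:320,140:340,::-1],None,fx=4,fy=4))"
```

```text
[585.33568818 119.52521214 223.50585818] [ 0.68526363  0.15465393 -3.45980791] ([-0.0004, 0.0005, 0.0282], np.float64(-0.05))
```

View pics/s6.png

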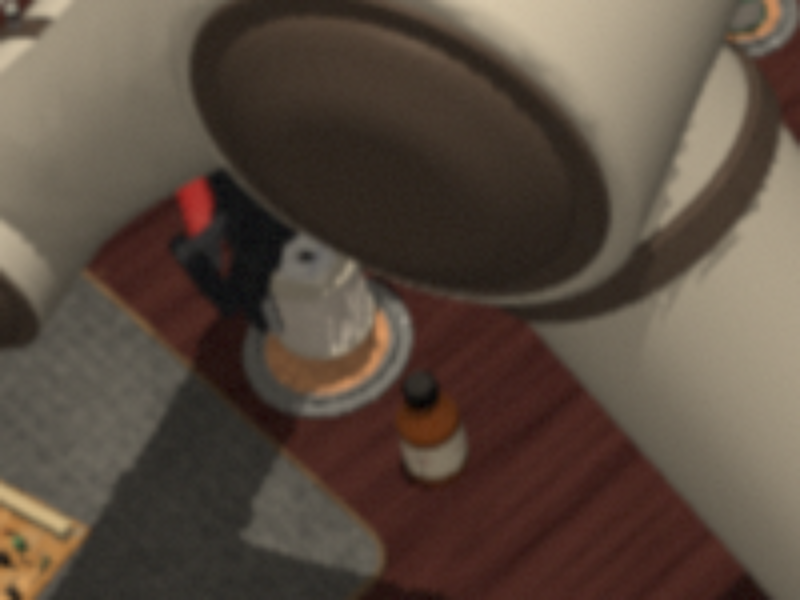

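The large reel (325,305) hangs over the large holder, clear of the bottle (432,440).

Request:
carry_out([
  [0,0,0.012],
  [0,0,0.022],
  [0,0,0.027],
  [0,0,0.028],
  [0,0,0.028],
  [0,0,0.028],
  [0,0,0.028],
  [0,0,0.028],
], roll=[0,0,0,0,0,0,0,0], claw=[0.05,0.05,0.05,0.05,0.05,0.062,0.075,0.085])

```text
clock: 18.4
position: [586.0, 120.2, 197.7]
ee_rot: [0.0, 1.0, 0.0, 0.001]
contact_force: [0.8, -0.3, 0.7]
gripper_width: 84.9
grasp_force: 0.0
```

Request:
carry_out([
  [0,0,0],
  [0,0,0],
  [0,0,-0.03],
  [0,0,-0.07],
  [0,0,-0.12],
  [0,-0.05,-0.15],
  [0,-0.1,-0.15],
  [0,-0.15,-0.15],
], roll=[0,0,0,0,0,0,0,0], claw=[0.085,0.085,0.085,0.085,0.085,0.085,0.085,0.085])

```text
clock: 19.4
position: [585.4, -31.2, 347.7]
ee_rot: [-0.0, 1.0, 0.0, 0.001]
contact_force: [0.7, -0.8, -0.6]
gripper_width: 85.1
grasp_force: 0.0
```

```bash
python3 -c "
from h import *
s=read_state();print(s['position'])
p=get_image('top');P=cloud(p);cv2.imwrite('pics/t7.png',p['img'][:,:,::-1])
for c,lo,hi,R in [((586,120),50,75,42),((603,-259),27,45,40),((579,-97),24,42,35),((447,-5),40,60,40),((440,-157),40,60,40),((473,125),30,95,40)]: print(disc(P,c,lo,hi,R))"
```

```text
[585.36569542 -31.18774456 347.69361361]
(array([583.1, 120.2,  30.4,  65.6]), array([582.9, 119.5]), 607)
(array([ 602.5, -259.3,   22.9,   36.8]), array([ 602.9, -258.9]), 336)
(array([579.9, -98.2,  18.9,  32.4]), array([579.8, -98.6]), 227)
(array([447.1,  -4.5,  21. ,  48.2]), array([447.4,  -5. ]), 305)
(array([ 439.8, -157.4,   20.8,   48.4]), array([ 439.3, -157.1]), 306)
(array([474.1, 124.4,  18.3,  56.5]), array([472.5, 118.6]), 262)
```

View pics/t7.png

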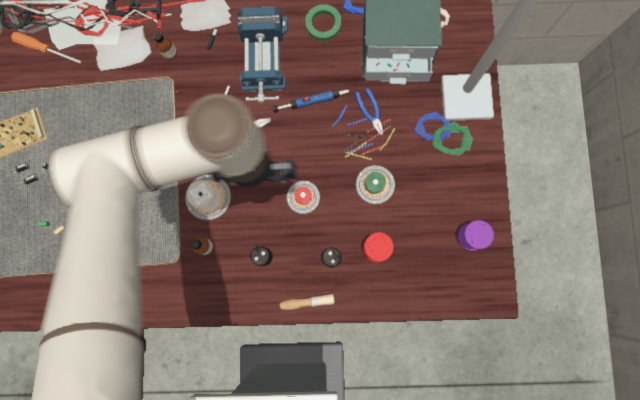

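All three reels stand flat in their own holders (207,195; 303,197; 376,184), and the bystanders haven't moved. Arm is clear, so I'm handing in.

```bash
python3 -c "
from bench import *
print(job_done())"
```

```text
the job is handed in; nothing more can be done
None
```

All three reels stand upright in the holders of their own size and the gripper has let go; the capacitors, bottle and look-alikes were left where they stood, and the job was handed in at about 19 s.

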